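Set, unlock and close a bench vial crimper

TASK

Cap the vial that stands in the bench crimper. First turn the grey crimp-setting collar on top of it so that its pointer clicks in at setting 4 (the mark with four studs), then flip the safety catch over, away from the lever, and then pull the lever towards you by its black crossbar all the way to its stop. The lever springs back, so finish holding the crossbar with the lever at its stop; leave the setting and the catch as you set them and do not disturb the two loose vials and the dish beside the press.

Things in the scene. Friction and masses are not known exactly. Their poses are not given: they have to be found in the camera images.
- press: Bench crimper fixed to the worktop. Origin on the worktop below the lever pivot; z up, x to its back, so its front (-x) roughly faces the robot and +y is left seen from the robot. Offsets below are in this frame, mm. Base plate x -120 to 70, y -55 to 55, 14 high; column at the back; white head x -125 to 60, y -30 to 30, z 105 to 155. The vial under the head at x -85 is fixed in its nest.
- scale (a point): Centre of the aluminium scale disc on the head: x -85, y 0, z 158, on the collar's vertical axis. Disc radius 42. Five settings are marked on its front half by radial rows of 1, 2, 3, 4, 5 small black studs (1.2 high), from 1 at the left to 5 at the right seen from the robot, 0.45 rad apart; 3 points straight to the front (-x).
- collar (a joint): Angle of the grey setting collar, rad; grows anticlockwise seen from above. Click stops every 0.45: setting 1 at 0, 2 at 0.45, 3 at 0.90, 4 at 1.35, 5 at 1.80. Starts anywhere from setting 1 to 3. Takes about 0.06 N m to turn; near a click stop it pulls itself in.
- collar_top (a point): Centre of the collar's top, on its axis, z 196. The collar is a ribbed upright cylinder 37 across standing on the scale disc, z 158 to 193, with a 4 high rib on top; free all round. Grip it across its diameter from above, at right angles to its pointer.
- collar_pointer (a point): Upper outer end of the collar's black pointer rib (5 wide, sticking out 4 from the collar's side), 22 from the axis; turns with the collar. At joint value q it lies from the axis in the direction pi - 0.9 + q, measured anticlockwise from the press's +x.
- catch (a joint): Angle of the safety catch, rad. 0 to 0.2 at the start: tab upright, toe lying in front of the lever and blocking it. Grows as the tab tips to the left (+y), to 1.5: tab flat over the head, toe up. The lever is clear from about 1.1. Friction holds it where it is left (1.5 N at the tab moves it).
- catch_tab (a point): Upper end of the catch's steel thumb tab. The tab is 16 wide (x -33 to -17), 6 thick (y) and reaches 45 above its pivot, a line along x at y -20, z 163. Push its right (-y) face to the left. The toe is a 9 square bar at x -3 to 6, reaching from the pivot 42 to the right when shut.
- lever (a joint): Angle of the lever, rad. 0 = at rest, leaning 0.35 back from upright; grows as it is pulled forward and down; stop at 1.30. A spring drives it back to 0: some 3 N at the crossbar at rest, 7 N at the stop. The shut catch stops it at about 0.15.
- grip_bar (a point): Black round crossbar at the lever's end, 20 across, 64 long along y, sticking out to the right; this point is its middle. It moves on a circle of radius 120 about the pivot line x 0, z 125, always at y -96: from x 41, z 238 at rest to x -98, z 195 at the stop. The lever shaft, 12 thick, is at y -52.
- vial_a: Loose capped vial, 22 mm across, 50 high, standing on the worktop to the left of the press; origin at its foot. Leave it.
- vial_b: Second loose vial like it, a little farther back on the left. Leave it.
- dish: Loose small dish, 60 mm across, 15 high, on the worktop to the right of the press; origin at its foot. Leave it.

How it is judged:
On the way, in this order (a step that is already met when the one before it is completed fails the run):
1. the collar stands at setting 4, the catch and lever not yet moved (value of joint collar between 1.22 and 1.48 rad and value of joint catch below 0.6 rad and value of joint lever below 0.3 rad), for 0.2 s.
2. the catch is flipped clear of the lever, which still stands back (value of joint catch above 1.05 rad and value of joint lever below 0.3 rad), for 0.2 s.
3. the lever is pulled to its stop by the crossbar (value of joint lever above 1.2 rad and contact force between the fingers and press above 2 N and distance between the grasp point and grip_bar below 0.06 m), for 0.2 s.
At the end, for the whole second after the job is handed in: The fingers hold the crossbar (over 2 N, grasp point within 60 mm of its middle) with the lever within 0.1 rad of its stop, the catch is flipped (over 1.05 rad), the collar is at setting 4 (within 0.13 rad), and the two loose vials and the dish are within 30 mm of where they began (all of step 3 and value of joint catch above 1.05 rad and value of joint collar between 1.22 and 1.48 rad and distance of each of vial_a, vial_b, dish from where it was at the start of the episode below 0.03 m); the arm keeps its last pose, push and grip.
It fails at once if a loose vial or the dish is disturbed (distance of any of vial_a, vial_b, dish from where it was at the start of the episode above 0.03 m).
It also fails if it takes over 72 s, if anything falls off the work surface, if the arm or the gripper's body presses on something with over 40 N, if the wrist force passes 120 N, or if a joint passes its speed limit or range.

ROBOT

A 6-joint arm with a two-finger parallel gripper is mounted at the origin on a cart in front of the work surface, level with it; the furniture and walls round the work are solid. World frame = base frame: x ahead of the robot, y to its left, z up, the work surface at z = 0. Lengths are in m, angles in rad, forces in N, time in s.
With the tool pointing down it reaches from about 0.275 to 0.975 m from the base axis. Payload 8.4 kg.
Tool frame: the origin (TCP) lies midway between the tips of the shut fingers; the grasp point (between the pads) lies 19 mm behind it; z points along the fingers, x is the direction in which the jaws open and shut, and the axes are right-handed (so a half turn about z gives the same grasp; the last joint's range is limited). The gripper opens to 92 mm and grips with 3 to 60 N. Pads are 20 mm wide; open, the fingers measure 128 mm over their backs; the gripper's body (75 mm by 189 mm) begins 69 mm behind the grasp point.
Start: joints at [1.131, 0.353, 1.633, -0, 1.155, -0.002], TCP at [0.265, 0.566, 0.215] pointing down, gripper open.
Joint ranges: [-2.63, 2.63], [-0.92, 2.1], [0.06, 2.66], [-1.3, 4.44], [0, 2.69], [-3.02, 3.02]. Speed limits (rad/s): [2.22, 2.22, 2.79, 3.14, 3.14, 3.14].

INTERFACE

Orientations are given as a unit quaternion [x, y, z, w].
In Python, from cell import * gives the robot as it stands.
- The arm moves only by the tool apply_moves, never from a script. Its argument "plan" is text: rows parted by semicolons, each of 7 numbers parted by spaces: the shift along the world's x, y, z as a fraction of full scale, then the turn, a rotation vector about the world's x, y, z as a fraction of full scale, then the opening, from 0 (shut) to 1 (fully open). In form: x y z wx wy wz jaw; .... A call has 1 to 5 rows; each row is the pose to reach, as a shift and turn from the pose commanded when the call began; what a row does not reach only later rows make up. Full scale, the value 1, is 100 mm for a shift and 45 degrees for a turn. A row lasts 1/10 s, in which the tool goes at most 50 mm and 8.59 degrees, less where a joint would pass 70% of its speed; a pose out of reach is approached as far as the arm can. A call with a number of a shift or a turn outside -1 to 1 is refused whole. A call with a gripper value outside its range is refused whole. The fingers move at their own pace and stop on an object; "newtons" is the grip in N (left out, the last holds). Time passes only in rows, so rows that repeat a pose let the fingers close. It gives the time, the measured TCP pose, the force and the opening at its end, in the units of the state.
- state(): the state, without advancing time (a new reading comes with each control period).
- snapshot(name): name is "scene" or "top"; returns the picture (480x640x3 uint8, red, green, blue); there is no depth.
- get_calibration(name): a dict with "fx", "fy", "cx", "cy" (pixels), "rvec" (rotation vector, rad) and "tvec" (3), from world to camera coordinates, as OpenCV has them. Camera axes: x right, y down, z forward; pixel columns grow to the right and rows downward; lengths in m; the calibration is good to about 2 mm. A picture is of the moment at which its call begins. get_calibration takes no time and is no camera call.
- sign_off(): hands the job in, once; it reports no verdict.
The state is a dict: "clock": time; "joint_positions": joint angles; "joint_velocities": joint speeds; "effort": joint torques, N m; "position": TCP position; "tcp_rot": TCP orientation; "contact_force": force on the tool from outside, world axes, zero at the start; "wrist_torque": the same for the moment, N m; "gripper_width": finger opening in m.
Only numpy, scipy, OpenCV 4.12 (cv2) and the standard library are available. Lean on these libraries where they do the work, as an engineer would, in place of code of your own. Each camera call takes 0.05 s, during which the arm holds its last target.

## Working session

There is one attempt and no reset: what is moved stays moved. The work goes in short steps, Python scripts to look and compute and a tool call to move; the robot and the scene stay as the last step left them, time stands still between calls to the robot, and variables do not carry over. Pictures are saved under pics/ and viewed, and the job is handed in when it is done.

Besides the shell and the picture viewer there is one more tool, called after "Call:" as a command line: name --argument value ..., lists and objects as JSON in quotes. apply_moves: Moves the arm, as the interface text tells. Its arguments: {"type":"object","properties":{"plan":{"type":"string"},"newtons":{"type":"number"}},"required":["plan"]}

```bash
mkdir -p pics; ls; python3 - <<'E'
from cell import *
import cv2
print(state())
for n in("scene","top"):
    print(n,get_calibration(n)); cv2.imwrite(f"pics/{n}0.png",snapshot(n)[:,:,::-1])
E
```

```text
pics
{'clock': 0.0, 'joint_positions': array([ 1.13059139e+00,  3.53628915e-01,  1.63412607e+00,  1.07730515e-05,
        1.15524324e+00, -2.40765898e-03]), 'joint_velocities': array([ 8.98797045e-05,  7.11539751e-04, -1.54567177e-03, -2.75319377e-04,
        1.19766810e-03, -5.92843753e-04]), 'effort': array([-1.80694501e-04, -5.93848157e+01, -3.34219730e+01,  6.97843381e-02,
        2.33512698e-02, -7.03393312e-05]), 'position': array([0.26475042, 0.56559431, 0.21387918]), 'tcp_rot': array([ 8.43785744e-01,  5.36679722e-01, -5.96540550e-04,  3.71580264e-04]), 'contact_force': array([-0.01113232,  0.47789706,  0.55627546]), 'wrist_torque': array([0.04548987, 0.03983475, 0.05241532]), 'gripper_width': 0.09204765720108296}
scene {'fx': 523.3498662171804, 'fy': 523.3498662171804, 'cx': 317.35529212476314, 'cy': 237.52835392474225, 'rvec': array([ 1.79604413, -1.06722411,  0.66773227]), 'tvec': array([-0.25332586,  0.37787076,  0.65152534])}
top {'fx': 446.27562008212686, 'fy': 446.27562008212686, 'cx': 320.69757362204206, 'cy': 244.0207938376701, 'rvec': array([ 2.16795803, -2.13679036,  0.19040339]), 'tvec': array([-0.00826131,  0.62061225,  0.97543687])}
```

View pics/scene0.png

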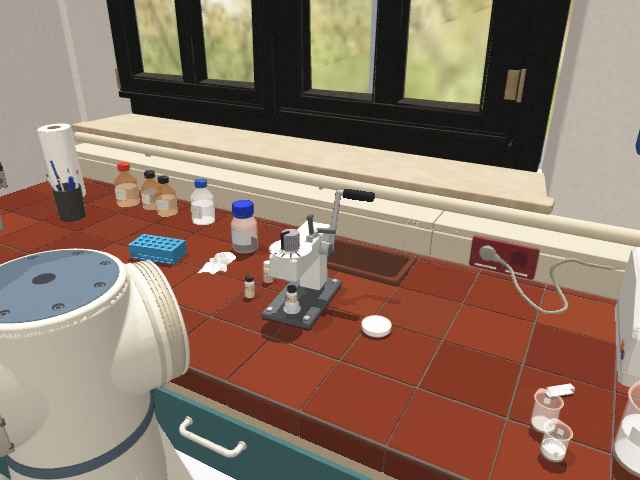

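View pics/top0.png

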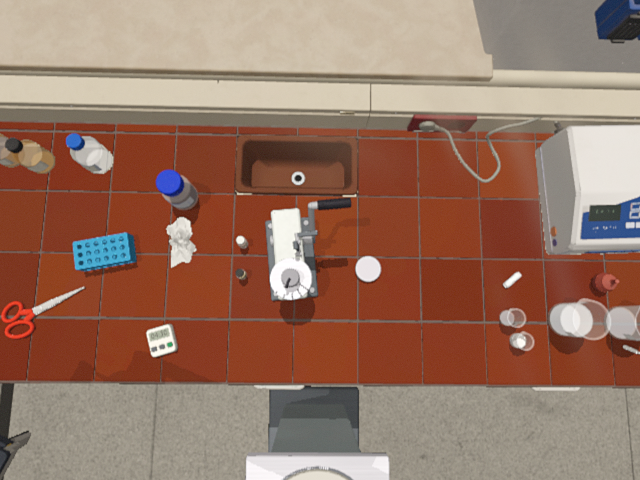

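```bash
python3 - <<'E'
import cv2
a=cv2.imread("pics/top0.png")[185:315,225:390]; cv2.imwrite("pics/top0c.png",cv2.resize(a,None,fx=4.6,fy=4.6,interpolation=cv2.INTER_CUBIC))
a=cv2.imread("pics/scene0.png")[180:345,225:400]; cv2.imwrite("pics/scene0c.png",cv2.resize(a,None,fx=3.6,fy=3.6,interpolation=cv2.INTER_CUBIC))
E
```

```text
(no output)
```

View pics/top0c.png

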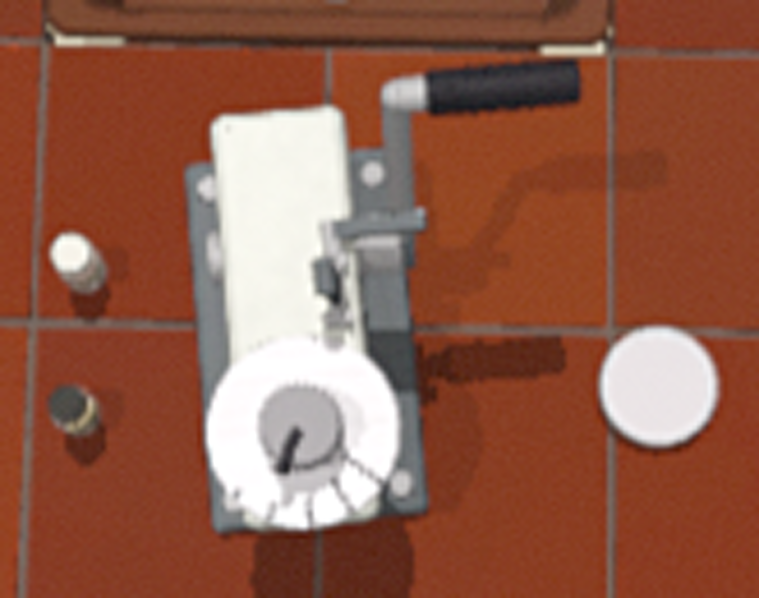

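View pics/scene0c.png

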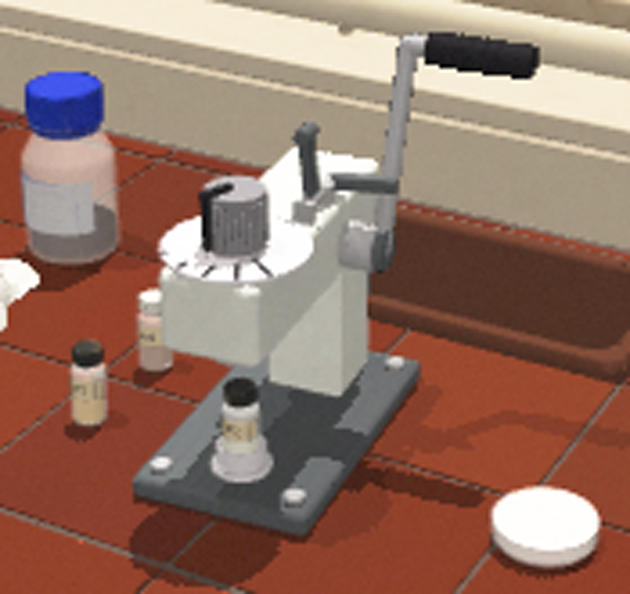

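```bash
cat > h.py <<'E'
import numpy as np, cv2
from scipy.optimize import least_squares
def cal(n):
    from cell import get_calibration
    return get_calibration(n)
def proj(n,P):
    c=cal(n);K=np.array([[c['fx'],0,c['cx']],[0,c['fy'],c['cy']],[0,0,1.]])
    return cv2.projectPoints(np.array(P,float).reshape(-1,1,3),np.array(c['rvec']),np.array(c['tvec']),K,None)[0].reshape(-1,2)
def ray(n,uv,z):
    c=cal(n);R=cv2.Rodrigues(np.array(c['rvec']))[0];C=-R.T@np.array(c['tvec'])
    d=R.T@np.array([(uv[0]-c['cx'])/c['fx'],(uv[1]-c['cy'])/c['fy'],1]);return C+d*(z-C[2])/d[2]
def W(p,P):
    P=np.array(P,float)/1000;c,s=np.cos(p[2]),np.sin(p[2])
    return np.c_[p[0]+c*P[:,0]-s*P[:,1],p[1]+s*P[:,0]+c*P[:,1],P[:,2]]
E
cat > fit.py <<'E'
from h import *
T=[((-120,-55,14),(427,507)),((-120,55,14),(216,528)),((70,55,14),(188,165)),((-85,0,158),(303,432)),((-85,0,193),(300,425)),((41,-96,238),(503,87))]
S=[((-120,55,14),(137,483)),((-120,-55,14),(302,521)),((70,-55,14),(417,362)),((-85,0,193),(237,191)),((41,-96,238),(483,54))]
def uv(l,o,s): return np.array([((u+.5)/s+o[0]-.5,(v+.5)/s+o[1]-.5) for _,(u,v) in l])
def res(p):
    return np.r_[(proj("top",W(p,[a for a,_ in T]))-uv(T,(225,185),4.6)),(proj("scene",W(p,[a for a,_ in S]))-uv(S,(225,180),3.6))].ravel()
r=least_squares(res,[.6,0,0],loss='soft_l1');p=r.x
print(p);print(res(p).reshape(-1,2).round(1))
print(W(p,[(-85,0,196),(-25,-20,208),(41,-96,238),(-98,-96,195),(0,0,125)]).round(4))
c=ray("top",uv([(0,(300,425))],(225,185),4.6)[0],.194);t=ray("top",uv([(0,(283,470))],(225,185),4.6)[0],.196)
d=t-c;print(d,"q",((np.arctan2(d[1],d[0])-p[2])%(2*np.pi))-np.pi+.9)
for q in(0,.45,.9): 
    e=np.pi-.9+q; print(q,(proj("top",W(p,[(-85+22*np.cos(e),22*np.sin(e),196)]))[0]-[225,185])*4.6,(proj("scene",W(p,[(-85+22*np.cos(e),22*np.sin(e),196)]))[0]-[225,180])*3.6)
E
python3 fit.py
```

```text
[0.61711018 0.07132695 0.10809569]
[[ 1.   1. ]
 [-0.4  1. ]
 [-0.6 -0.2]
 [ 0.5 -0.2]
 [ 0.4 -0. ]
 [ 0.3  0.4]
 [-2.  -2.3]
 [ 1.  -1. ]
 [ 1.6 -1.5]
 [-0.6 -1.8]
 [-0.5 -0.5]]
[[ 0.5326  0.0622  0.196 ]
 [ 0.5944  0.0487  0.208 ]
 [ 0.6682 -0.0197  0.238 ]
 [ 0.53   -0.0347  0.195 ]
 [ 0.6171  0.0713  0.125 ]]
[-0.01908578  0.00657284  0.002     ] q 0.46024117652762764
0 [261.6025814  458.96788612] [193.5279018  182.82379704]
0.45 [281.11134046 471.88274422] [201.39902668 189.69176544]
0.9 [304.39125152 474.95611684] [215.89712099 194.27767199]
```

Call:
apply_moves --plan "0.22 -0.42 0.4 0 0 0.06 0.8; 0.45 -0.84 0.75 0 0 0.12 0.8; 0.45 -0.84 0.75 0 0 0.12 0.8" --newtons 30

```text
clock: 0.4
position: [0.3113, 0.4806, 0.2919]
tcp_rot: [0.817, 0.576, 0.001, -0.0]
contact_force: [0.1, 0.3, 0.1]
gripper_width: 0.0739
```

Call:
apply_moves --plan "0.22 -0.42 0 0 0 0 0.8; 0.45 -0.84 0 0 0 0 0.8; 0.45 -0.84 0 0 0 0 0.8"

```text
clock: 0.7
position: [0.3566, 0.3941, 0.2893]
tcp_rot: [0.819, 0.574, -0.0, 0.001]
contact_force: [0.8, -0.6, -0.0]
gripper_width: 0.0735
```

Call:
apply_moves --plan "0.22 -0.42 0 0 0 0 0.8; 0.45 -0.84 0 0 0 0 0.8; 0.45 -0.84 0 0 0 0 0.8"

```text
clock: 1.0
position: [0.4015, 0.3107, 0.2891]
tcp_rot: [0.819, 0.574, -0.0, 0.001]
contact_force: [0.8, 0.8, -0.3]
gripper_width: 0.073
```

Call:
apply_moves --plan "0.22 -0.42 0 0 0 0 0.8; 0.45 -0.84 0 0 0 0 0.8; 0.45 -0.84 0 0 0 0 0.8"

```text
clock: 1.3
position: [0.4466, 0.2272, 0.2892]
tcp_rot: [0.819, 0.574, -0.0, 0.001]
contact_force: [-0.3, 1.3, -0.5]
gripper_width: 0.0736
```

Call:
apply_moves --plan "0.22 -0.42 0 0 0 0 0.8; 0.45 -0.84 0 0 0 0 0.8; 0.45 -0.84 0 0 0 0 0.8"

```text
clock: 1.6
position: [0.4918, 0.1436, 0.2892]
tcp_rot: [0.819, 0.574, -0.0, 0.0]
contact_force: [0.8, 1.0, 0.1]
gripper_width: 0.0737
```

Call:
apply_moves --plan "0.2 -0.4 0 0 0 0 0.8; 0.41 -0.81 0 0 0 0 0.8; 0.41 -0.81 0 0 0 0 0.8; 0.41 -0.81 0 0 0 0 0.8"

```text
clock: 2.0
position: [0.5309, 0.0659, 0.289]
tcp_rot: [0.818, 0.575, -0.0, -0.001]
contact_force: [0.3, -0.6, -0.6]
gripper_width: 0.0737
```

```bash
python3 - <<'E'
from cell import *
import cv2
for n in("scene","top"):
    i=snapshot(n)[:,:,::-1]; cv2.imwrite(f"pics/{n}1.png",i)
    a=i[100:310,200:400] if n=="scene" else i[170:320,200:400]
    cv2.imwrite(f"pics/{n}1c.png",cv2.resize(a,None,fx=2.8 if n=="scene" else 4,fy=2.8 if n=="scene" else 4,interpolation=cv2.INTER_CUBIC))
print(state()['position'])
E
```

```text
[0.53044355 0.06672072 0.28923317]
```

View pics/scene1c.png

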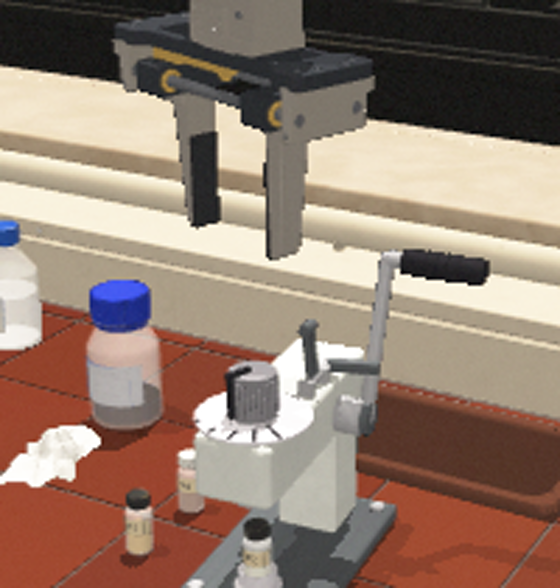

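View pics/top1c.png

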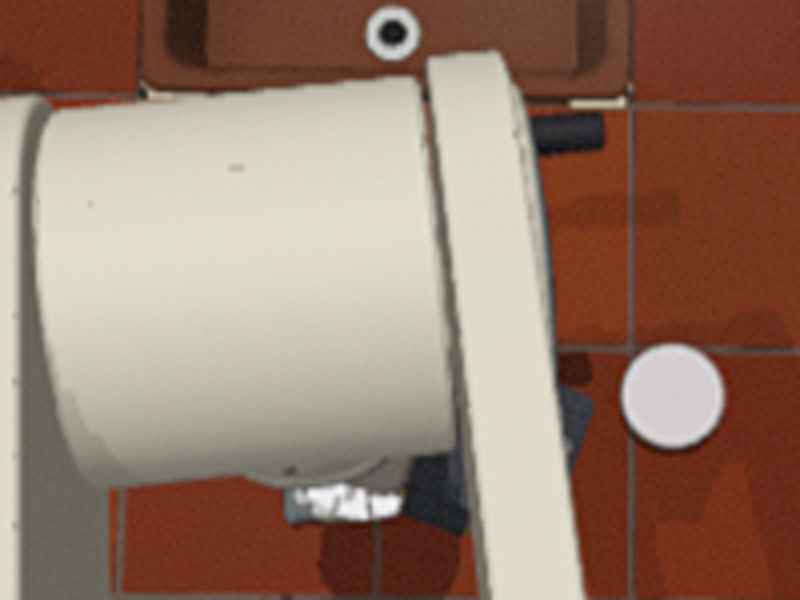

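```bash
python3 - <<'E'
from h import *
print((proj("scene",[(.5304,.0667,.289)])-[200,100])*2.8)
a=1.223
for s in(-1,1):
  print((proj("scene",[(.5304+s*.037*np.cos(a),.0667+s*.037*np.sin(a),.289)])-[200,100])*2.8)
E
```

```text
[[240.79575002 235.34976248]]
[[276.36592563 250.07931631]]
[[207.00360503 221.35648834]]
```

Call:
apply_moves --plan "0.02 -0.04 -0.3 0 0 0 0.8; 0.02 -0.04 -0.6 0 0 0 0.8; 0.02 -0.04 -0.8 0 0 0 0.8; 0.02 -0.04 -0.8 0 0 0 0.8; 0.02 -0.04 -0.8 0 0 0 0.8"

```text
clock: 2.6
position: [0.5328, 0.0623, 0.21]
tcp_rot: [0.817, 0.576, -0.0, -0.0]
contact_force: [0.3, 0.2, -0.3]
gripper_width: 0.0734
```

```bash
python3 - <<'E'
from cell import *
import cv2
i=snapshot("scene")[:,:,::-1]
cv2.imwrite("pics/scene2c.png",cv2.resize(i[180:300,230:380],None,fx=5,fy=5,interpolation=cv2.INTER_CUBIC))
s=state();print(s['position'],s['contact_force'],s['joint_positions'])
E
```

```text
[0.53338438 0.06212445 0.2106896 ] [ 0.3007721   0.22664755 -0.26528432] [ 1.13021031e-01  2.19851348e-01  1.82655657e+00  2.27681860e-04
  1.09395770e+00 -1.11546790e+00]
```

View pics/scene2c.png

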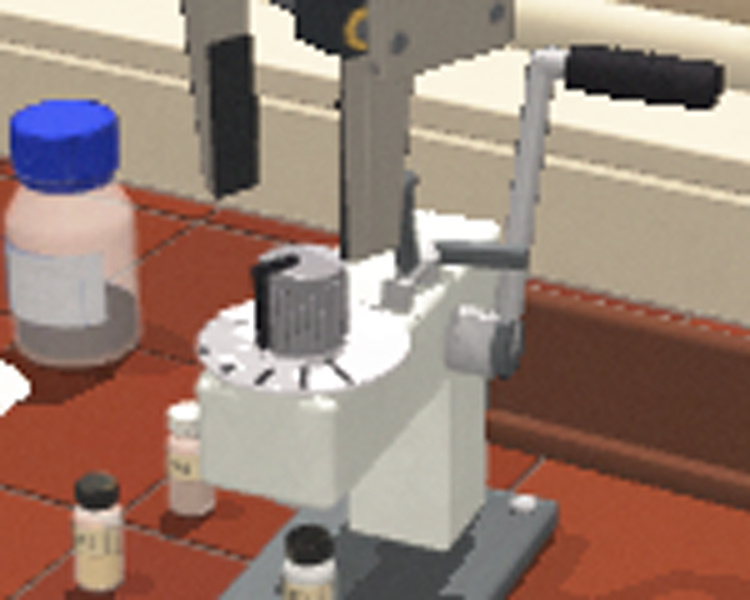

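Call:
apply_moves --plan "0 0 -0.2 0 0 0 0.8; 0 0 -0.44 0 0 0 0.8; 0 0 -0.44 0 0 0 0.8; 0 0 -0.44 0 0 0 0.8"

```text
clock: 3.05
position: [0.5335, 0.0614, 0.1668]
tcp_rot: [0.818, 0.576, 0.0, 0.0]
contact_force: [1.1, 0.3, -0.2]
gripper_width: 0.0736
```

Call:
apply_moves --plan "0 0 0 0 0 0 0.3; 0 0 0 0 0 0 0.3; 0 0 0 0 0 0 0.3; 0 0 0 0 0 0 0.3; 0 0 0 0 0 0 0.3" --newtons 25

```text
clock: 3.55
position: [0.5334, 0.0616, 0.1659]
tcp_rot: [0.818, 0.576, 0.001, -0.0]
contact_force: [3.7, 18.1, 0.6]
gripper_width: 0.0355
```

Call:
apply_moves --plan "0.01 0.02 0 0 0 0 0.3; 0.01 0.02 0 0 0 0 0.3; 0.01 0.02 0 0 0 0 0.3"

```text
clock: 3.85
position: [0.5336, 0.0624, 0.1659]
tcp_rot: [0.817, 0.576, -0.001, 0.0]
contact_force: [-1.9, -2.8, 5.6]
gripper_width: 0.0343
```

Call:
apply_moves --plan "0 0 0 0 0 0.12 0.3; 0 0 0 0 0 0.24 0.3; 0 0 0 0 0 0.36 0.3; 0 0 0 0 0 0.48 0.3; 0 0 0 0 0 0.58 0.3"

```text
clock: 4.35
position: [0.5336, 0.0622, 0.1659]
tcp_rot: [0.665, 0.747, -0.001, 0.0]
contact_force: [-3.2, -4.3, 5.8]
gripper_width: 0.0345
```

```bash
python3 - <<'E'
from cell import *
import cv2,numpy as np
i=snapshot("scene")[:,:,::-1]
cv2.imwrite("pics/scene3c.png",cv2.resize(i[200:280,250:350],None,fx=7,fy=7,interpolation=cv2.INTER_CUBIC))
s=state();print(s['position'],s['contact_force'],s['wrist_torque'],2*np.arctan2(s['tcp_rot'][1],s['tcp_rot'][0]))
E
```

```text
[0.53358564 0.06224184 0.16590423] [-2.28018348 -4.02575381  4.52680153] [-0.8373426   0.4315822   0.09209643] 1.6915198999272358
```

View pics/scene3c.png

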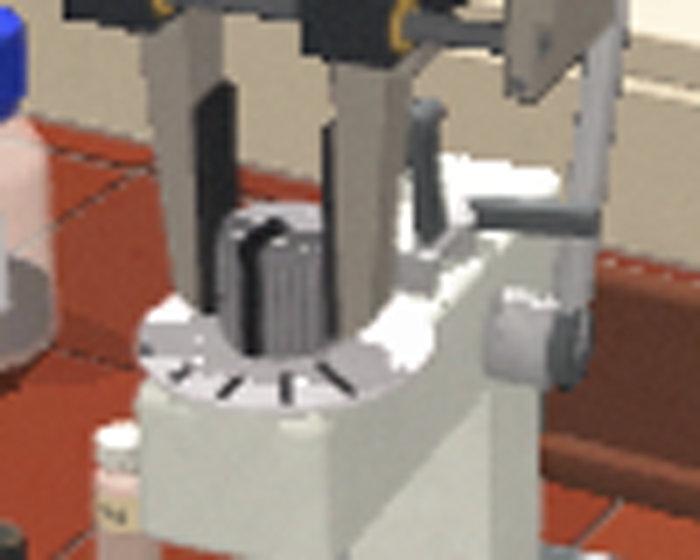

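Call:
apply_moves --plan "0 0 0 0 0 0.12 0.3; 0 0 0 0 0 0.24 0.3; 0 0 0 0 0 0.36 0.3; 0 0 0 0 0 0.48 0.3; 0 0 0 0 0 0.57 0.3"

```text
clock: 4.9
position: [0.5337, 0.0621, 0.1659]
tcp_rot: [0.482, 0.876, -0.001, 0.0]
contact_force: [-2.4, -4.5, 5.6]
gripper_width: 0.0344
```

Call:
apply_moves --plan "0 0 0 0 0 0 0.3; 0 0 0 0 0 0 0.6; 0 0 0 0 0 0 0.6; 0 0 0 0 0 0 0.6"

```text
clock: 5.3
position: [0.534, 0.0632, 0.1655]
tcp_rot: [0.484, 0.875, 0.0, -0.0]
contact_force: [0.4, -1.1, 0.2]
gripper_width: 0.0546
```

```bash
python3 - <<'E'
from cell import *
import cv2,numpy as np
i=snapshot("scene")[:,:,::-1]
cv2.imwrite("pics/scene4c.png",cv2.resize(i[200:280,250:350],None,fx=7,fy=7,interpolation=cv2.INTER_CUBIC))
s=state();print(s['position'],s['contact_force'],s['wrist_torque'],2*np.arctan2(s['tcp_rot'][1],s['tcp_rot'][0]))
E
```

```text
[0.53400939 0.06316583 0.16549612] [ 0.51938637 -0.29076543  0.06089167] [ 0.04835119  0.0093254  -0.00166364] 2.1303792555753223
```

View pics/scene4c.png

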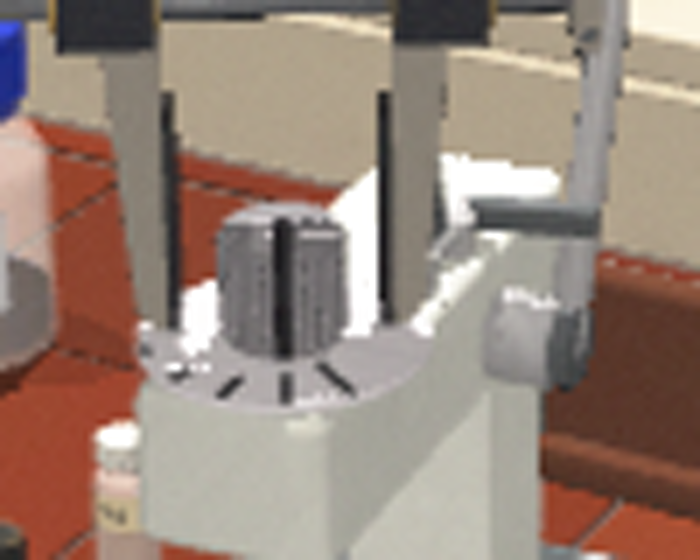

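```bash
python3 - <<'E'
from h import *
p=[0.6176,0.0716,0.1081]
for P in [(-26,-56,195)]+[(-26,-20+32*np.sin(t)-3*np.cos(t)-18,163+32*np.cos(t)+3*np.sin(t)) for t in (0,.3,.6,.9,1.2,1.35,1.5)]: print(np.round(P,1),W(p,[P])[0].round(4))
E
```

```text
[-26 -56 195] [0.5978 0.0131 0.195 ]
[-26. -41. 195.] [0.5962 0.028  0.195 ]
[-26.  -31.4 194.5] [0.5951 0.0376 0.1945]
[-26.  -22.4 191.1] [0.5942 0.0465 0.1911]
[-26.  -14.8 185.2] [0.5933 0.0541 0.1852]
[-26.   -9.3 177.4] [0.5928 0.0596 0.1774]
[-26.   -7.4 172.9] [0.5926 0.0614 0.1729]
[-26.   -6.3 168.3] [0.5924 0.0625 0.1683]
```

Call:
apply_moves --plan "0 0 0.2 0 0 0 0.6; 0 0 0.5 0 0 0 0.6; 0 0 0.8 0 0 -0.19 0.3; 0 0 1 0 0 -0.38 0; 0 0 1 0 0 -0.57 0" --newtons 20

```text
clock: 5.85
position: [0.5356, 0.0634, 0.2687]
tcp_rot: [0.669, 0.744, 0.002, 0.002]
contact_force: [0.2, 0.5, -0.8]
gripper_width: 0.0335
```

Call:
apply_moves --plan "0.3 -0.25 0 0 0 0 0; 0.62 -0.52 0 0 0 0 0; 0.62 -0.52 0 0 0 0 0; 0.62 -0.52 0 0 0 0 0"

```text
clock: 6.25
position: [0.5959, 0.0107, 0.265]
tcp_rot: [0.667, 0.745, -0.0, -0.001]
contact_force: [-1.0, -0.0, 0.4]
gripper_width: 0.0013
```

Call:
apply_moves --plan "0 0 -0.3 0 0 0 0; 0 0 -0.7 0 0 0 0; 0 0 -0.7 0 0 0 0; 0 0 -0.7 0 0 0 0"

```text
clock: 6.65
position: [0.5952, 0.0117, 0.1959]
tcp_rot: [0.666, 0.746, -0.001, -0.001]
contact_force: [-0.1, -0.8, 1.4]
gripper_width: 0.0003
```

```bash
cat > look.py <<'E'
from cell import *
import cv2,numpy as np,sys
t=sys.argv[1];x0,x1,y0,y1,f=map(int,sys.argv[2:7])
i=snapshot("scene")[:,:,::-1]
cv2.imwrite(f"pics/{t}.png",cv2.resize(i[y0:y1,x0:x1],None,fx=f,fy=f,interpolation=cv2.INTER_CUBIC))
s=state();q=s['tcp_rot'];print(s['clock'],s['position'],s['contact_force'].round(1),s['wrist_torque'].round(2),'yaw',2*np.arctan2(q[1],q[0]),s['gripper_width'])
E
python3 look.py s5 240 380 170 280 5
```

```text
6.7 [0.59624017 0.01158846 0.19706411] [0.3 1.3 0.2] [0.05 0.01 0.01] yaw 1.6833171000462337 0.0004994166926772118
```

View pics/s5.png

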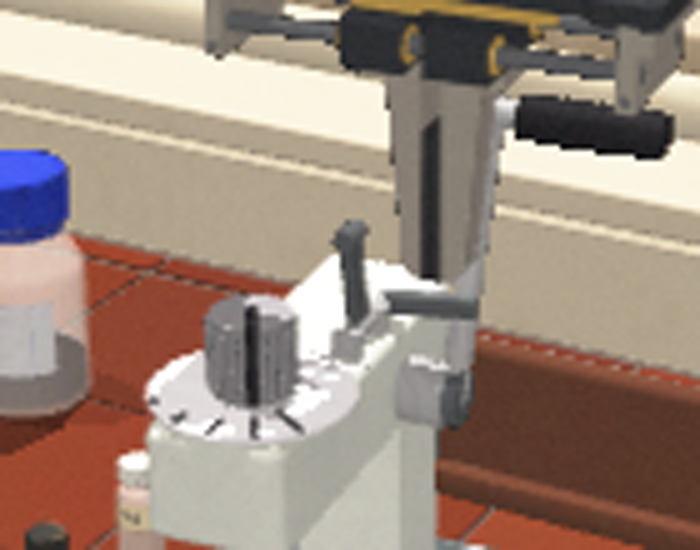

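Call:
apply_moves --plan "-0.01 0.1 0 0 0 0 0; -0.02 0.16 0 0 0 0 0; -0.02 0.22 0 0 0 0 0; -0.03 0.26 -0.01 0 0 0 0; -0.03 0.26 -0.01 0 0 0 0"

```text
clock: 7.2
position: [0.593, 0.0377, 0.1948]
tcp_rot: [0.666, 0.746, 0.0, 0.0]
contact_force: [0.1, 0.7, -0.4]
gripper_width: 0.0004
```

```bash
python3 look.py s6 240 380 170 280 5
```

```text
7.25 [0.59287175 0.03743517 0.19464649] [ 0.2 -0.3  0.5] [ 0.02 -0.03  0.03] yaw 1.6833452743770496 0.0005251176162022346
```

View pics/s6.png

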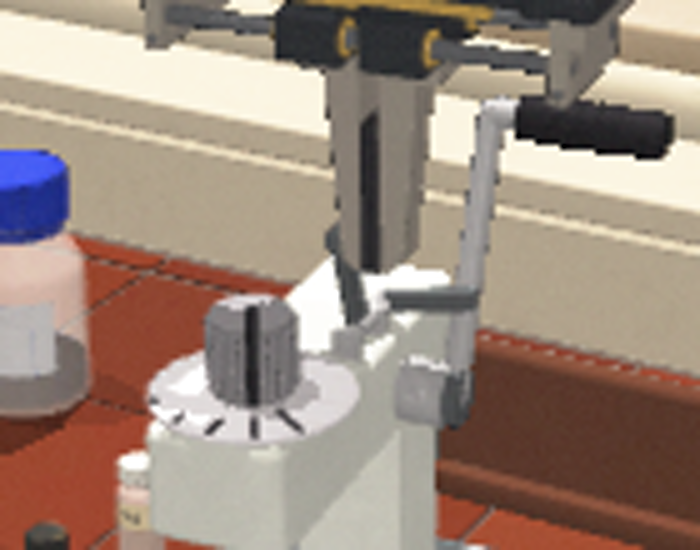

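Call:
apply_moves --plan "-0.01 0.08 -0.02 0 0 0 0; -0.01 0.14 -0.04 0 0 0 0; -0.02 0.22 -0.1 0 0 0 0; -0.03 0.27 -0.17 0 0 0 0; -0.03 0.29 -0.21 0 0 0 0"

```text
clock: 7.75
position: [0.59, 0.067, 0.1729]
tcp_rot: [0.666, 0.746, 0.0, -0.0]
contact_force: [-0.1, 1.2, 2.0]
gripper_width: 0.0004
```

```bash
python3 look.py s7 240 380 170 280 5
```

```text
7.8 [0.58967509 0.06697409 0.17235738] [0.1 1.1 0. ] [ 0.13 -0.11 -0.01] yaw 1.6833283209573926 0.0001945993398009871
```

View pics/s7.png

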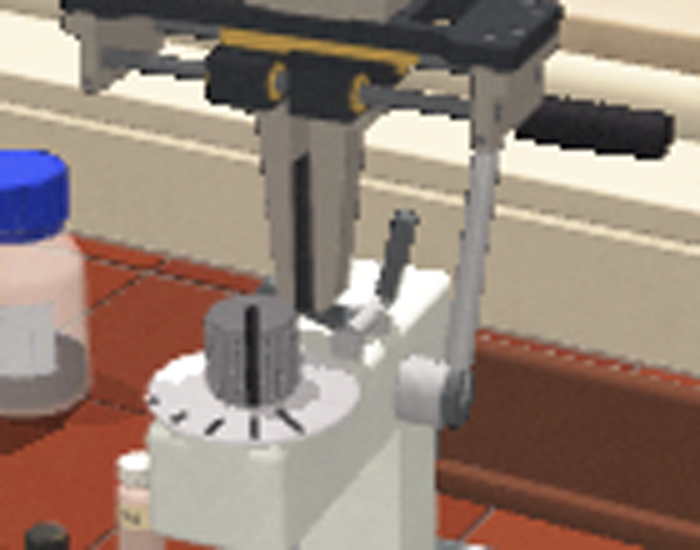

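Call:
apply_moves --plan "0 0.03 -0.03 0 0 0 0; 0 0.04 -0.05 0 0 0 0; 0 0.04 -0.05 0 0 0 0; 0 0.04 0.2 0 0 0 0; 0 0.04 0.6 0 0 0 0"

```text
clock: 8.3
position: [0.588, 0.0699, 0.2317]
tcp_rot: [0.667, 0.745, -0.002, -0.002]
contact_force: [0.5, -0.1, 0.2]
gripper_width: 0.0003
```

```bash
python3 look.py s8 240 380 170 280 5
```

```text
8.35 [0.59203764 0.07033291 0.24024298] [2.4 1.2 4.9] [ 0.07 -0.09  0.03] yaw 1.6825902496951788 0.0006935866154656566
```

View pics/s8.png

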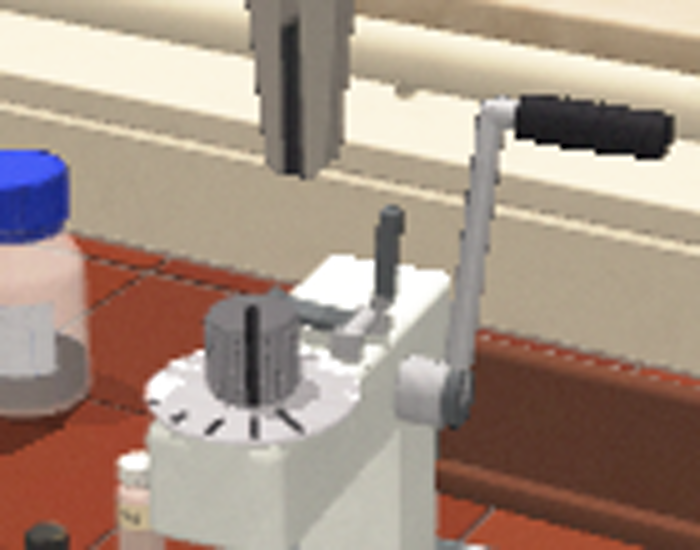

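Call:
apply_moves --plan "0 0 0.3 0 0 -0.15 0.3; 0 0 0.7 0 0 -0.3 0.7; 0 0 0.7 0 0 -0.45 0.7; 0 0 0.7 0 0 -0.6 0.7; 0 0 0.7 0 0 -0.67 0.7"

```text
clock: 8.85
position: [0.59, 0.0701, 0.3039]
tcp_rot: [0.839, 0.545, 0.0, -0.0]
contact_force: [-0.1, 0.4, 0.4]
gripper_width: 0.0384
```

Call:
apply_moves --plan "0.1 -0.1 0 0 0 -0.15 0.7; 0.2 -0.3 0 0 0 -0.3 0.7; 0.4 -0.5 0 0 0 -0.45 0.7; 0.6 -0.7 0 0 0 -0.6 0.7; 0.78 -0.89 0 0 0 -0.67 0.7"

```text
clock: 9.35
position: [0.6687, -0.0198, 0.3034]
tcp_rot: [0.951, 0.308, 0.0, -0.0]
contact_force: [-0.1, 0.2, -0.7]
gripper_width: 0.0644
```

Call:
apply_moves --plan "0 0 0 0 0 -0.15 0.7; 0 0 0 0 0 -0.3 0.7; 0 0 0 0 0 -0.45 0.7; 0 0 0 0 0 -0.6 0.7; 0 0 0 0 0 -0.67 0.7"

```text
clock: 9.85
position: [0.6679, -0.019, 0.3033]
tcp_rot: [0.999, 0.05, -0.0, -0.0]
contact_force: [-0.2, 0.3, -0.9]
gripper_width: 0.0644
```

```bash
python3 look.py s9 240 380 130 250 5
```

```text
9.9 [ 0.66787375 -0.01894897  0.30331089] [-1.   0.5 -0. ] [-0.04  0.04  0.04] yaw 0.09791642565993082 0.06429208471483377
```

View pics/s9.png

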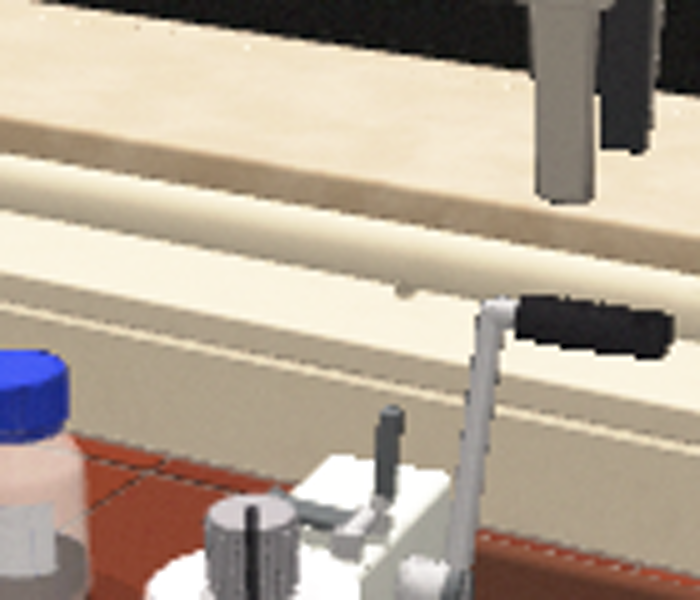

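Call:
apply_moves --plan "0 0 -0.25 0 0 0 0.7; 0 0 -0.5 0 0 0 0.7; 0 0 -0.84 0 0 0 0.7; 0 0 -0.84 0 0 0 0.7; 0 0 -0.84 0 0 0 0.7"

```text
clock: 10.4
position: [0.6678, -0.0189, 0.2197]
tcp_rot: [0.999, 0.052, -0.001, -0.0]
contact_force: [0.7, -0.1, 0.7]
gripper_width: 0.0643
```

```bash
python3 look.py s10 240 380 130 250 5
```

```text
10.45 [ 0.66865793 -0.0189587   0.22094811] [0.9 0.5 0.2] [-0.11  0.06  0.  ] yaw 0.10464351588997826 0.06431710574114817
```

View pics/s10.png

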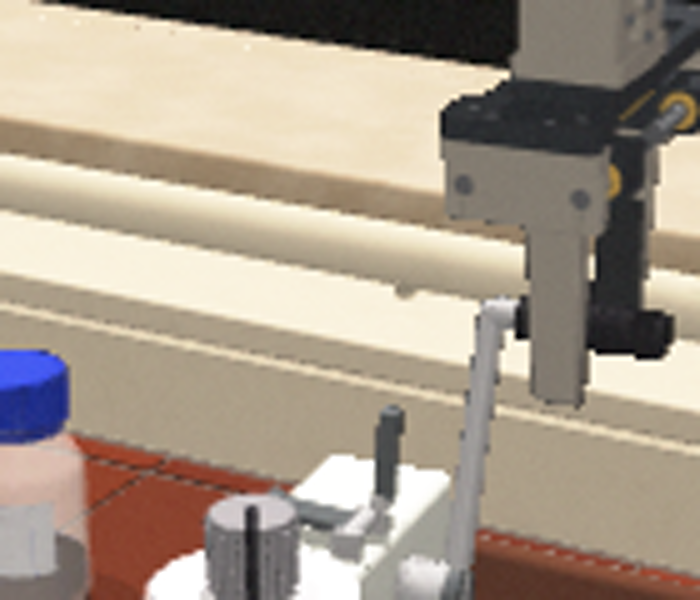

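Straddling the bar; close.

Call:
apply_moves --plan "0 0 0 0 0 0 0.1; 0 0 0 0 0 0 0.1; 0 0 0 0 0 0 0.1; 0 0 0 0 0 0 0.1; 0 0 0 0 0 0 0.1" --newtons 25

```text
clock: 10.95
position: [0.668, -0.019, 0.2198]
tcp_rot: [0.999, 0.052, 0.0, 0.0]
contact_force: [0.1, -0.0, 0.3]
gripper_width: 0.0263
```

```bash
python3 - <<'E'
from h import *
p=[0.6176,0.0716,0.1081]
b=lambda t:W(p,[(120*np.sin(.35-t),-96,125+120*np.cos(.35-t))])[0]
for t in np.arange(0,1.31,.1): print(round(t,2),(b(t)-b(0)).round(4),b(t).round(4))
E
```

```text
0.0 [0. 0. 0.] [ 0.6689 -0.0194  0.2377]
0.1 [-0.0114 -0.0012  0.0035] [ 0.6575 -0.0206  0.2413]
0.2 [-0.0231 -0.0025  0.0059] [ 0.6458 -0.0219  0.2437]
0.3 [-0.0349 -0.0038  0.0071] [ 0.6339 -0.0232  0.2449]
0.4 [-0.0469 -0.0051  0.0071] [ 0.622  -0.0245  0.2449]
0.5 [-0.0587 -0.0064  0.0059] [ 0.6101 -0.0258  0.2437]
0.6 [-0.0704 -0.0076  0.0035] [ 0.5984 -0.027   0.2413]
0.7 [-0.0818 -0.0089  0.    ] [ 0.587  -0.0283  0.2377]
0.8 [-0.0928 -0.0101 -0.0047] [ 0.5761 -0.0295  0.2331]
0.9 [-0.1033 -0.0112 -0.0104] [ 0.5656 -0.0306  0.2273]
1.0 [-0.1131 -0.0123 -0.0172] [ 0.5558 -0.0317  0.2205]
1.1 [-0.1222 -0.0133 -0.0249] [ 0.5466 -0.0327  0.2128]
1.2 [-0.1305 -0.0142 -0.0335] [ 0.5383 -0.0336  0.2042]
1.3 [-0.1379 -0.015  -0.0429] [ 0.5309 -0.0344  0.1948]
```

Call:
apply_moves --plan "0 0 0 0 0 0 0.1; 0 0 0 0 0 0 0.1; 0 0 0 0 0 0 0.1; 0 0 0 0 0 0 0.1"

```text
clock: 11.35
position: [0.6688, -0.0189, 0.22]
tcp_rot: [0.999, 0.052, 0.001, 0.0]
contact_force: [5.2, 0.6, 1.6]
gripper_width: 0.0193
```

Call:
apply_moves --plan "-0.11 -0.01 0.04 0 0 0 0.1; -0.23 -0.03 0.06 0 0 0 0.1; -0.35 -0.04 0.07 0 0 0 0.1; -0.47 -0.05 0.07 0 0 0 0.1; -0.47 -0.05 0.07 0 0 0 0.1"

```text
clock: 11.85
position: [0.6217, -0.0239, 0.2285]
tcp_rot: [0.999, 0.052, 0.002, 0.0]
contact_force: [4.9, 0.8, 7.0]
gripper_width: 0.0191
```

Call:
apply_moves --plan "-0.12 -0.01 -0.01 0 0 0 0.1; -0.23 -0.02 -0.04 0 0 0 0.1; -0.35 -0.04 -0.07 0 0 0 0.1; -0.46 -0.05 -0.12 0 0 0 0.1; -0.56 -0.06 -0.17 0 0 0 0.1"

```text
clock: 12.35
position: [0.5667, -0.0298, 0.2109]
tcp_rot: [0.999, 0.052, 0.003, -0.0]
contact_force: [6.3, 1.1, 5.0]
gripper_width: 0.0191
```

```bash
python3 look.py s11 240 380 130 270 4
```

```text
12.4 [ 0.56465317 -0.0299839   0.20992442] [5.2 0.1 4.5] [ 0.1  -1.28  0.03] yaw 0.10406221766477067 0.019033036807215614
```

View pics/s11.png

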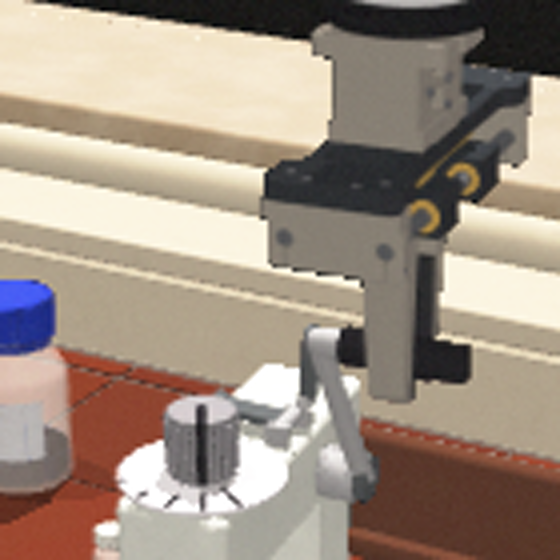

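Call:
apply_moves --plan "-0.1 -0.01 -0.07 0 0 0 0.1; -0.19 -0.02 -0.15 0 0 0 0.1; -0.27 -0.03 -0.23 0 0 0 0.1; -0.35 -0.04 -0.33 0 0 0 0.1; -0.35 -0.04 -0.33 0 0 0 0.1"

```text
clock: 12.9
position: [0.5318, -0.0337, 0.1774]
tcp_rot: [0.999, 0.052, 0.002, -0.0]
contact_force: [8.3, 3.0, 2.7]
gripper_width: 0.019
```

```bash
python3 look.py s12 240 380 130 270 4
```

```text
12.95 [ 0.53187108 -0.03363009  0.17751481] [8.1 3.  2.3] [ 0.37 -1.35  0.06] yaw 0.10391744960680371 0.019112717520725176
```

View pics/s12.png

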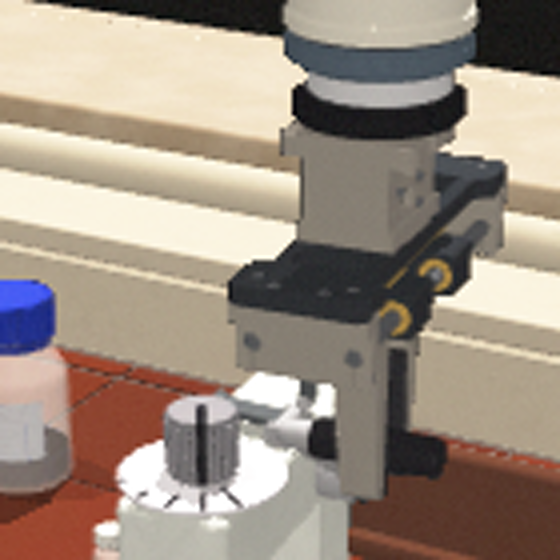

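Call:
apply_moves --plan "-0.02 0 -0.03 0 0 0 0.1; -0.02 0 -0.03 0 0 0 0.1; -0.02 0 -0.03 0 0 0 0.1"

```text
clock: 13.25
position: [0.5315, -0.0338, 0.1765]
tcp_rot: [0.999, 0.052, 0.004, 0.0]
contact_force: [5.9, 2.3, 17.0]
gripper_width: 0.0192
```

Call:
apply_moves --plan "0 0 0 0 0 0 0.1; 0 0 0 0 0 0 0.1; 0 0 0 0 0 0 0.1; 0 0 0 0 0 0 0.1; 0 0 0 0 0 0 0.1"

```text
clock: 13.75
position: [0.5315, -0.0338, 0.1765]
tcp_rot: [0.999, 0.052, 0.004, 0.0]
contact_force: [6.0, 3.2, 17.3]
gripper_width: 0.019
```

```bash
python3 look.py s13 230 390 180 350 4
```

```text
13.8 [ 0.53144335 -0.03376066  0.17649312] [ 5.3  1.5 17.6] [ 0.41 -0.89 -0.01] yaw 0.10398975841231442 0.01920196746430219
```

View pics/s13.png

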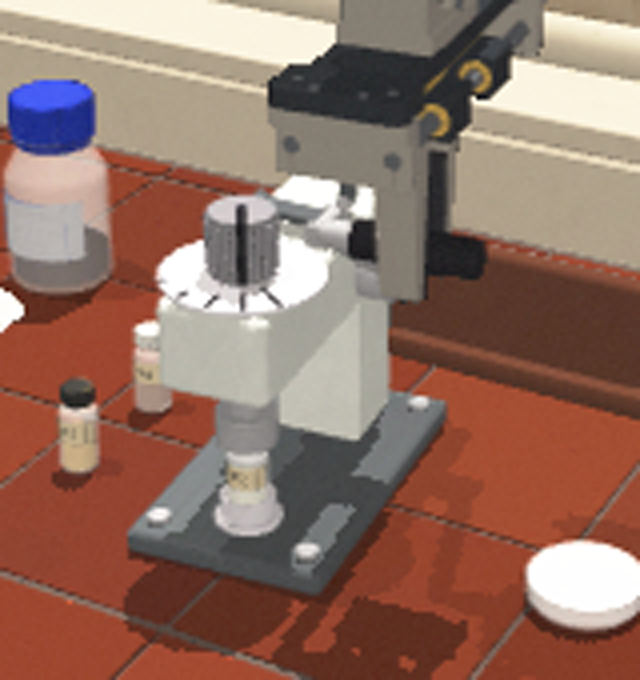

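Crimper ram is down on the vial, the pointer stands at mark 4 (crop 243,300), the catch tab lies flat, and both vials and the dish are where they were.

```bash
python3 -c "
from cell import *
print(sign_off())"
```

```text
the job is handed in; nothing more can be done
None
```

I set the collar, flipped the catch, pulled the lever to its stop and handed the job in at about 13.8 s with the gripper still holding the crossbar. No verdict is reported, so the results below come from my own last checks.

- **Collar:** turned from setting 2 to setting 4. After I let go, the pointer lined up with the four-stud mark, and it still did in the last picture.
- **Catch:** tipped left to about 1.45 rad, judged by eye from the picture. Its tab was still flat in the last picture.
- **Lever:** held with a 25 N grip. A last 3 mm nudge moved the bar only about 1 mm and raised the upward force on the tool from about 2 N to 17 N, so it is on its stop. The grasp point was about 1 mm from where I calculated the bar would be at the stop.
- **Loose items:** both vials and the dish look unmoved in the last picture. I did not measure their positions.

My press position fit differed from the scene picture by about 2 pixels (roughly 3 mm). When I gripped the collar, its centre was about 1 mm from where the fit put it. The first grip on the collar was off-centre and pushed with 18 N, so I moved 2 mm before turning.

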